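# Close the water heater's filler cap and hold the contact thermometer on its test pad

### The job

Screw the water heater's filler cap fully shut first. Then take the orange contact thermometer out of its wooden stand and hold its copper tip on the red dot of the white test pad on the heater's sloping front panel, square to the panel and pressed gently so that the sprung tip gives but does not bottom out; leave the mug, coffee jar and sugar bowl where they are. Finish while still holding the thermometer there in the gripper.

Things in the scene. Friction and masses are not known exactly. Their poses are not given: they have to be found in the camera images.
- filler_cap (a joint): turn of the captive filler cap about its upright axis, rad: 0 is fully shut against its stop (the red stripe on the cap then points at the red line on the heater's top, towards the sloping panel); it grows up to 1.4 as the cap is unscrewed (anticlockwise from above). It starts part-way open, needs about 0.06 N m, stays where it is left and does not rise as it turns.
- cap_grip (a point): point on the axis of the filler cap at the height to grip, 12 mm below the cap's top. The cap is an upright grey ribbed cylinder 48 mm in diameter (50 over the ribs) and 30 mm tall, its top 187 mm above the table, on a 56 mm wide steel neck whose top is 12 mm above the heater's flat top. Its x axis turns with the cap.
- heater: black countertop water heater, fixed, 220 mm deep (x), 180 mm wide (y), flat top 145 mm high on its rear 120 mm (x -20 to 100 mm); in front of that a bright panel slopes down at 25 degrees to a height of 98 mm at the front edge (x = -120 mm). Origin at table height under the point midway across; its z is up and -x is its front, roughly towards the robot. The cap's axis is at x = +45 mm, y = 0.
- test_pad: white disc 28 mm in diameter and 3 mm thick with a red dot 12 mm wide, fixed in the middle of the heater's sloping panel. Origin at the centre of its underside, on the panel; its z axis points out of the panel, square to it (25 degrees from vertical, leaning to the heater's front).
- pad_spot (a point): centre of the red dot on the pad's outer face, about 124 mm above the table, z axis out of the panel as for the test pad: where the tip must be held
- thermo_grip (a point): centre of the thermometer's handle: orange square bar 22 x 22 mm and 80 mm long along its z axis (z runs from tip to handle top; x and y are square to its flat sides). It starts upright in the stand, handle centre 102 mm above the table, turned about the vertical by up to 0.6 rad from the stand. A steel stem 8 mm thick goes on below the handle; the tip is 92 mm from this point along -z. Mass about 0.1 kg.
- thermometer: the same contact thermometer, with its sprung tip: origin on its axis at the lower end of the handle, axes as thermo_grip
- tip (a point): centre of the flat face of the copper tip (disc 10 mm in diameter) at the thermometer's lower end; at the start it is inside the stand. It moves with the spring.
- sprung_tip (a joint): how far the sprung tip is pushed into the stem, m: 0 fully out, 0.012 bottomed out. The push is about 1.5 N as it starts to give, 3 N at 6 mm and 4.5 N at 12 mm, and rises steeply beyond.
- stand: light wooden block, fixed, 75 x 75 mm and 62 mm tall, with a 17 mm square hole 58 mm deep in its middle; the thermometer's stem stands in the hole and its handle rests on the top. Origin at the centre of the underside. Heater and stand may change sides (left and right).
- mug: bystander: white mug 76 mm in diameter, 85 mm tall, handle on its +y side, origin under its centre
- coffee_jar: bystander: amber coffee jar with black lid, 72 mm in diameter, 120 mm tall, origin under its centre
- sugar_bowl: bystander: blue bowl 90 mm in diameter, 50 mm tall, origin under its centre
Things that resemble listed ones, but are neither listed nor needed, are in the scene too. Of the things shaped like the stand, the wooden one is meant. Of the things shaped like the thermometer, the orange one is meant.

How it is judged:
On the way, in this order (a step that is already met when the one before it is completed fails the run):
1. the filler cap is screwed shut while the thermometer is still in its stand (value of joint filler_cap below 0.12 rad and distance of thermometer from where it was at the start of the episode below 0.03 m), for 0.2 s.
2. the thermometer is lifted out of the stand (z of tip in the frame of stand above 0.064 m and contact force between the fingers and thermometer above 1 N and contact force between thermometer and stand below 0.1 N), for 0.1 s.
At the end, for the whole second after the job is handed in: Cap shut within 0.12 rad; thermometer held still in the gripper, tip within 8 mm of the dot's centre, axis within 10 degrees of square to the panel, pushing on the pad with 0.8 to 7 N, sprung tip 1 to 11.5 mm in; mug, jar and bowl within 30 mm of where they stood (value of joint filler_cap below 0.12 rad and distance between tip and pad_spot below 0.008 m and angle between the z axis of thermometer and the z axis of test_pad, either way round below 0.17 rad and contact force between thermometer and test_pad between 0.8 and 7 N and value of joint sprung_tip between 0.001 and 0.0115 m and contact force between the fingers and thermometer above 1 N and contact force between thermometer and stand below 0.1 N and linear speed of thermometer below 0.02 m/s and distance of each of mug, coffee_jar, sugar_bowl from where it was at the start of the episode below 0.03 m); the arm keeps its last pose, push and grip.
It fails at once if the thermometer is pushed on the test pad with more than 15 N (contact force between thermometer and test_pad above 15 N).
It fails at once if the mug, coffee jar or sugar bowl is shoved more than 30 mm (distance of any of mug, coffee_jar, sugar_bowl from where it was at the start of the episode above 0.03 m).
It also fails if it takes over 58 s, if anything falls off the work surface, if the arm or the gripper's body presses on something with over 40 N, if the wrist force passes 120 N, or if a joint passes its speed limit or range.

### The arm

A 7-joint arm with a two-finger parallel gripper is mounted at the origin on the work surface. World frame = base frame: x ahead of the robot, y to its left, z up, the work surface at z = 0. Lengths are in m, angles in rad, forces in N, time in s.
With the tool pointing down it reaches from about 0.4 to 0.85 m from the base axis. Payload 10.4 kg.
Tool frame: the origin (TCP) lies midway between the tips of the shut fingers; the grasp point (between the pads) lies 19 mm behind it; z points along the fingers, y is the line along which they close (so a half turn about z gives the same grasp; the last joint's range is limited). The gripper opens to 87 mm and grips with 3 to 60 N. Pads are 19 mm wide; open, the fingers measure 117 mm over their backs; the gripper's body (75 mm by 190 mm) begins 51 mm behind the grasp point.
Start: joints at [-1.14, 0.332, -0.065, 1.46, 0.022, 1.35, -0.088], TCP at [0.274, 0.562, 0.223] pointing down, gripper open.
Joint ranges: [-2.6, 2.6], [-0.5, 2.12], [-1.47, 1.34], [0.16, 2.42], [-1.27, 4.41], [0.06, 2.06], [-2.6, 2.6]. Speed limits (rad/s): [2.22, 2.22, 2.79, 2.79, 3.14, 3.14, 3.14].

### API

Orientations are given as a unit quaternion [x, y, z, w].
In Python, from cell import robot gives the robot as it stands.
- The arm moves only by the tool apply_moves, never from a script. Its argument "moves" is a list that holds one entry, the list of rows, each a list of 4 numbers: the shift along the tool's x, y, z in cm, then the turn about the tool's z in degrees. A call has 1 to 20 rows; each row is the pose to reach, as a shift and turn from the pose commanded when the call began, along the tool's axes at that moment; what a row does not reach only later rows make up. A row lasts 1/10 s, in which the tool goes at most 50 mm and 8.59 degrees, less where a joint would pass 70% of its speed; a pose out of reach is approached as far as the arm can. A call with a gripper value outside its range is refused whole. "grip" is the closure in counts, from 0 (fully open) to 255 (shut), set as the call begins (left out, the last holds). The fingers move at their own pace and stop on an object; the grip force is fixed at half the most. Time passes only in rows, so rows that repeat a pose let the fingers close. It gives the time, the measured TCP pose, the force, the opening and the grip force at its end, in the units of the state.
- robot.sense(): the state, without advancing time (a new reading comes with each control period).
- robot.read_camera(name): name is "scene" or "top"; returns the picture (420x560x3 uint8, red, green, blue); there is no depth.
- robot.calibration(name): a dict with "intrinsics" (3x3 intrinsics, pixels), "R" (3x3) and "t" (3): a world point X has camera coordinates R X + t. Camera axes: x right, y down, z forward; pixel columns grow to the right and rows downward; lengths in m; the calibration is good to about 2 mm. A picture is of the moment at which its call begins. calibration takes no time and is no camera call.
- robot.job_done(): hands the job in; it is judged then, once.
The state is a dict: "t": time; "q": joint angles; "qd": joint speeds; "joint_torque": joint torques, N m; "ee_pos": TCP position; "orientation": TCP orientation; "force": force on the tool from outside, world axes, zero at the start; "moment": the same for the moment, N m; "width": opening from 0.0 (shut) to 1.0 (fully open); "finger_force": force on a finger pad.
Only numpy, scipy, OpenCV 4.12 (cv2) and the standard library are available. Lean on these libraries where they do the work, as an engineer would, in place of code of your own. Each camera call takes 0.05 s, during which the arm holds its last target. There are 200 camera calls.

## Working session

There is one attempt and no reset: what is moved stays moved. The work goes in short steps, Python scripts to look and compute and a tool call to move; the robot and the scene stay as the last step left them, time stands still between calls to the robot, and variables do not carry over. Pictures are saved under pics/ and viewed, at most 10 in all, crops included, and the job is handed in when it is done.

Besides the shell and the picture viewer there is one more tool, called after ">>>" by a JSON object that holds its "api" and its "payload". apply_moves: Moves the arm, as the interface text tells. Its arguments: {"type":"object","properties":{"moves":{"type":"array"},"grip":{"type":"number"}},"required":["moves"]}

```bash
ls; mkdir -p pics; python3 - <<'E'
from cell import robot
import cv2,numpy as np
np.set_printoptions(precision=4,suppress=True)
for n in("scene","top"):
    cv2.imwrite(f"pics/{n}0.png",robot.read_camera(n)[:,:,::-1])
    c=robot.calibration(n);print(n,c["intrinsics"],c["R"],c["t"])
s=robot.sense();print(s)
E
```

```text
pics
scene [[546.7561   0.     272.2424]
 [  0.     546.7561 204.0682]
 [  0.       0.       1.    ]] [[-0.5962  0.8028 -0.0087]
 [ 0.6872  0.5046 -0.5226]
 [-0.4151 -0.3176 -0.8525]] [ 0.3654 -0.3222  1.5931]
top [[496.3295   0.     282.1435]
 [  0.     496.3295 206.6431]
 [  0.       0.       1.    ]] [[ 0.0133 -0.9999  0.0061]
 [-0.9973 -0.0137 -0.0723]
 [ 0.0724 -0.0051 -0.9974]] [-0.0264  0.6004  1.5691]
{'t': 0.1, 'q': array([-1.1396,  0.3328, -0.0647,  1.4609,  0.0216,  1.3499, -0.0885]), 'qd': array([ 0.0013, -0.0012, -0.001 , -0.002 ,  0.0003, -0.0011,  0.0008]), 'joint_torque': array([  0.0011, -62.4551,   0.0247, -39.0714,  -0.0612,   0.0367,
         0.0001]), 'ee_pos': array([0.2738, 0.5615, 0.2218]), 'orientation': array([ 0.2249,  0.9744, -0.0006, -0.0001]), 'force': array([-0.4492,  0.4671, -0.1983]), 'moment': array([ 0.0329, -0.0109, -0.0051]), 'finger_force': 0.0, 'width': 0.9927225251557317}
```

View pics/scene0.png

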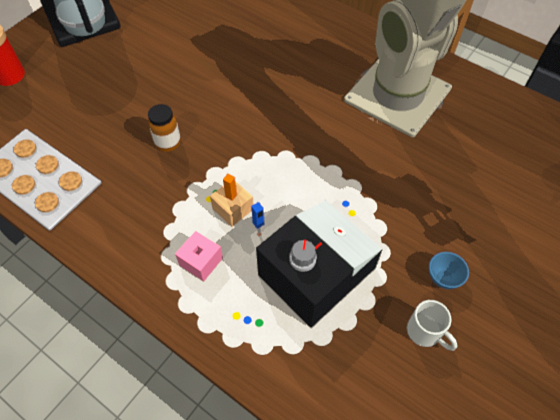

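View pics/top0.png

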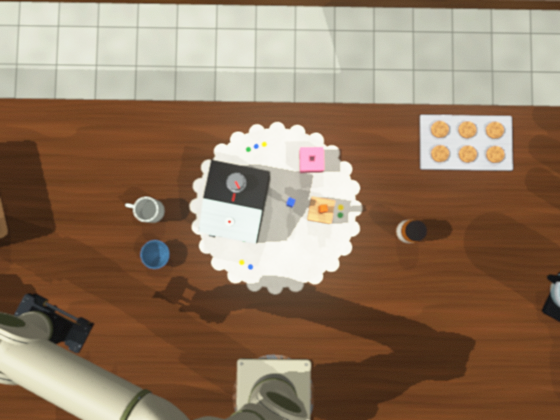

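The scene view shows the orange thermometer at (230,187) in the wooden stand at (232,205). The lookalikes are a blue thermometer at (258,215) and a pink block at (199,256). The heater is at (320,260), with the cap at (303,255) and the dot at (340,231). I choose the orange thermometer and will check it in a close crop.

```bash
python3 - <<'E'
import cv2,numpy as np
a=cv2.imread("pics/scene0.png")[160:335,190:390]; b=cv2.imread("pics/top0.png")[140:260,190:350]
cv2.imwrite("pics/c1.png",cv2.resize(a,(800,600),interpolation=cv2.INTER_CUBIC)[:600]) if 0 else cv2.imwrite("pics/c1.png",cv2.resize(a,None,fx=3.4,fy=3.4,interpolation=cv2.INTER_CUBIC))
cv2.imwrite("pics/c2.png",cv2.resize(b,None,fx=5,fy=5,interpolation=cv2.INTER_CUBIC))
E
```

```text
(no output)
```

View pics/c1.png

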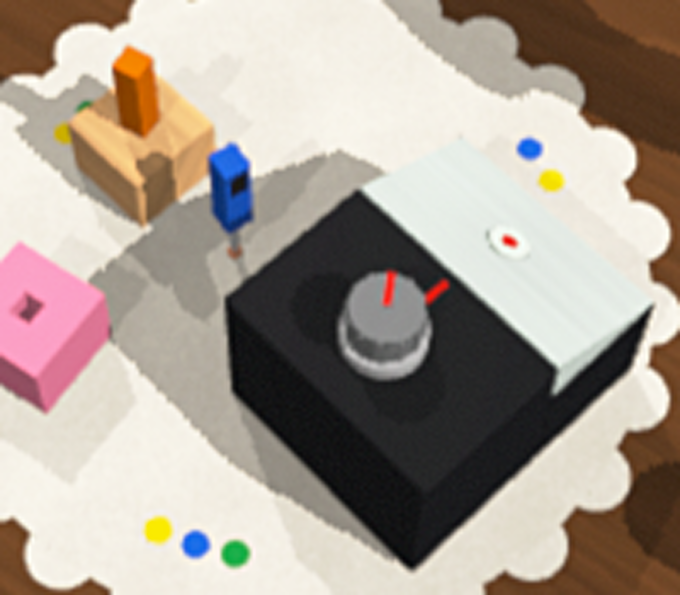

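View pics/c2.png

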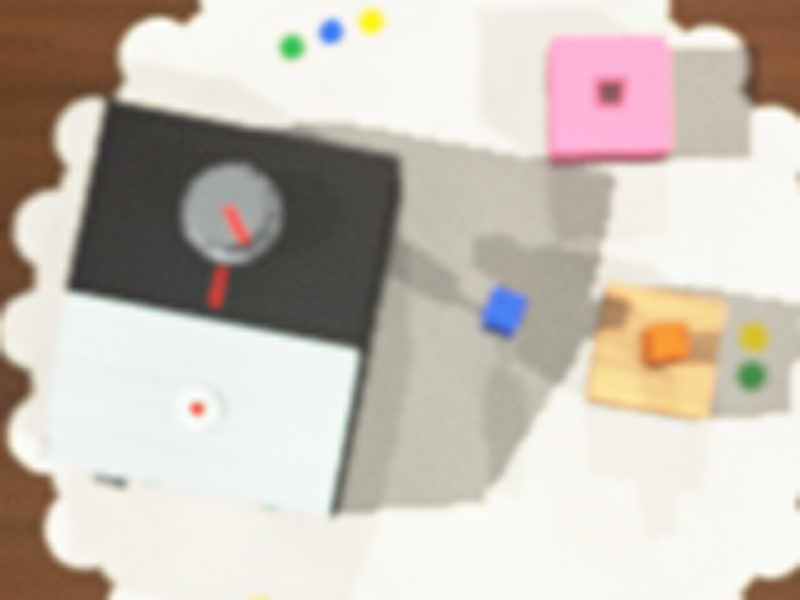

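```bash
cat > h.py <<'E'
import numpy as np
from cell import robot
from scipy.spatial.transform import Rotation as Ro
np.set_printoptions(precision=4,suppress=True)
C={n:robot.calibration(n) for n in("scene","top")}
def w(n,px,z):
    c=C[n];R=c["R"];o=-R.T@c["t"];d=R.T@np.linalg.solve(c["intrinsics"],[px[0],px[1],1]);return (o+d*(z-o[2])/d[2])
def pj(n,X):
    c=C[n];p=c["intrinsics"]@(c["R"]@np.array(X)+c["t"]);return p[:2]/p[2]
E
python3 - <<'E'
from h import *
S=lambda x,y:((x+.5)/3.4-.5+190,(y+.5)/3.4-.5+160)
T=lambda x,y:((x+.5)/5-.5+190,(y+.5)/5-.5+140)
def p(l,n,x,y,z): print(l,n,w(n,(S if n=="scene" else T)(x,y),z))
p("dot","top",197,408,.124);p("dot","scene",509,241,.124)
p("stripe in","top",230,205,.187);p("stripe out","top",244,240,.187)
p("stripe in","scene",388,304,.187);p("stripe out","scene",392,272,.187)
p("capcen","top",232,208,.187);p("capcen","scene",388,308,.187)
p("line a","top",221,268,.145);p("line b","top",215,305,.145)
p("line a","scene",428,300,.145);p("line b","scene",447,283,.145)
for a in [(108,102),(398,158),(362,347),(68,290)]:p("heater","top",*a,.145)
for a in [(228,298),(412,490),(556,367),(361,192)]:p("heater","scene",*a,.145)
p("th","top",667,340,.142);p("th","scene",133,56,.142)
for a in [(645,330),(684,322),(688,352),(650,362)]:p("thc","top",*a,.142)
for a in [(607,283),(730,298),(711,412),(588,398)]:p("st","top",*a,.062)
for a in [(70,120),(145,180),(215,125),(150,78)]:p("st","scene",*a,.062)
p("bluetop","top",505,305,.142);p("bluetop","scene",229,152,.142);p("bluebot","scene",235,254,.0)
for n,px in(("mug",(148,209)),("bowl",(154,255))):print(n,w("top",px,.05))
print(Ro.from_quat(robot.sense()["orientation"]).as_matrix())
E
```

```text
dot top [0.5475 0.1406 0.124 ]
dot scene [0.5471 0.1385 0.124 ]
stripe in top [0.6621 0.1176 0.187 ]
stripe out top [0.6419 0.1092 0.187 ]
stripe in scene [0.6594 0.1172 0.187 ]
stripe out scene [0.64   0.1067 0.187 ]
capcen top [0.6604 0.1164 0.187 ]
capcen scene [0.6616 0.1188 0.187 ]
line a top [0.6297 0.126  0.145 ]
line b top [0.6077 0.1291 0.145 ]
line a scene [0.6237 0.1251 0.145 ]
line b scene [0.6066 0.128  0.145 ]
heater top [0.728  0.1951 0.145 ]
heater top [0.6968 0.0222 0.145 ]
heater top [0.584  0.0417 0.145 ]
heater top [0.6154 0.2161 0.145 ]
heater scene [0.6973 0.0228 0.145 ]
heater scene [0.7338 0.1885 0.145 ]
heater scene [0.6152 0.2146 0.145 ]
heater scene [0.5844 0.0456 0.145 ]
th top [ 0.5908 -0.1388  0.142 ]
th scene [ 0.5874 -0.1435  0.142 ]
thc top [ 0.5966 -0.1257  0.142 ]
thc top [ 0.6016 -0.1488  0.142 ]
thc top [ 0.5838 -0.1513  0.142 ]
thc top [ 0.5776 -0.1288  0.142 ]
st top [ 0.6318 -0.108   0.062 ]
st top [ 0.6234 -0.1851  0.062 ]
st top [ 0.5519 -0.1736  0.062 ]
st top [ 0.5596 -0.0968  0.062 ]
st scene [ 0.6188 -0.1845  0.062 ]
st scene [ 0.626  -0.1092  0.062 ]
st scene [ 0.5602 -0.0974  0.062 ]
st scene [ 0.5562 -0.1607  0.062 ]
bluetop top [ 0.6103 -0.0425  0.142 ]
bluetop scene [ 0.6097 -0.0436  0.142 ]
bluebot scene [ 0.61   -0.0437  0.    ]
mug [0.5855 0.4032 0.05  ]
bowl [0.4418 0.3798 0.05  ]
[[-0.8988  0.4383 -0.0005]
 [ 0.4383  0.8988 -0.0011]
 [-0.     -0.0012 -1.    ]]
```

>>> {"api": "apply_moves", "payload": {"moves": [[[-1.5,-0.6,-1,-2],[-4.5,-1.9,-1.8,-5],[-8.5,-3.6,-1.8,-8],[-12.5,-5.3,-1.8,-11],[-16.5,-7,-1.8,-14],[-20.5,-8.6,-1.8,-17],[-24.5,-10.3,-1.8,-20],[-28.5,-12,-1.8,-23],[-32.5,-13.7,-1.8,-26],[-36.5,-15.4,-1.8,-29],[-40.5,-17.1,-1.8,-32],[-44.5,-18.8,-1.8,-35],[-48.5,-20.4,-1.8,-38],[-51.5,-21.7,-1.8,-40],[-53.5,-22.5,-1.8,-40],[-54.2,-22.9,-1.8,-40],[-54.2,-22.9,-1.8,-40],[-54.2,-22.9,-1.8,-40]]], "grip": 0}}

```text
t: 1.9
ee_pos: [0.66, 0.1199, 0.2404]
orientation: [-0.123, 0.992, 0.0, -0.0]
force: [0.4, 0.2, -0.4]
width: 1.002
finger_force: 0.0
```

```bash
python3 - <<'E'
from h import *
import cv2
im=robot.read_camera("scene")[:,:,::-1][140:315,180:380]
tp=robot.read_camera("top")[:,:,::-1][140:260,190:350]
cv2.imwrite("pics/c3.png",np.hstack([cv2.resize(im,(400,350),interpolation=2),cv2.resize(tp,(400,350),interpolation=2)]))
s=robot.sense();R=Ro.from_quat(s["orientation"]).as_matrix();print(s["t"],s["ee_pos"],R,s["force"])
print(R.T@(np.array([.661,.1185,.162])-s["ee_pos"])*100)
E
```

```text
2.0 [0.66   0.1202 0.2407] [[-0.9698 -0.244  -0.0002]
 [-0.244   0.9698  0.0009]
 [-0.      0.001  -1.    ]] [0.6432 0.7359 0.8952]
[-0.0571 -0.1979  7.865 ]
```

>>> {"api": "apply_moves", "payload": {"moves": [[[0,-0.2,2,0],[0,-0.2,4.5,0],[0,-0.2,6.5,0],[0,-0.2,7.5,0],[0,-0.2,7.8,0],[0,-0.2,7.8,0]]]}}

```text
t: 2.6
ee_pos: [0.6613, 0.1169, 0.1631]
orientation: [-0.122, 0.993, 0.0, 0.0]
force: [0.2, 0.6, -0.7]
width: 0.996
finger_force: 0.0
```

>>> {"api": "apply_moves", "payload": {"moves": [[[0,0,0,0],[0,0,0,0],[0,0,0,0],[0,0,0,0],[0,0,0,0],[0,0,0,0],[0,0,0,0],[0,0,0,0]]], "grip": 255}}

```text
t: 3.4
ee_pos: [0.6611, 0.1172, 0.1626]
orientation: [-0.122, 0.993, 0.0, -0.0]
force: [-2.6, 3.8, 1.5]
width: 0.545
finger_force: 30.0
```

>>> {"api": "apply_moves", "payload": {"moves": [[[0,0,0,4],[0,0,0,9],[0,0,0,14],[0,0,0,19],[0,0,0,24],[0,0,0,29],[0,0,0,33],[0,0,0,36],[0,0,0,38],[0,0,0,39],[0,0,0,39],[0,0,0,39]]]}}

```text
t: 4.6
ee_pos: [0.661, 0.1165, 0.1626]
orientation: [0.216, 0.976, -0.0, -0.0]
force: [-3.7, 1.4, 3.5]
width: 0.543
finger_force: 30.0
```

```bash
python3 - <<'E'
from h import *
s=robot.sense();print(s["t"],s["ee_pos"],s["moment"],s["force"],s["width"])
E
```

```text
4.6 [0.661  0.1165 0.1626] [0.2469 0.7691 0.866 ] [-3.7069  1.3875  3.4632] 0.5427399963162531
```

>>> {"api": "apply_moves", "payload": {"moves": [[[0,0,0,0],[0,0,0,0],[0,0,0,0],[0,0,0,0],[0,0,0,0],[0,0,-1,0],[0,0,-4,0],[0,0,-7,0],[0,0,-9,0],[0,0,-9,0]]], "grip": 0}}

```text
t: 5.6
ee_pos: [0.6627, 0.1165, 0.2571]
orientation: [0.217, 0.976, 0.001, 0.003]
force: [1.0, 0.6, -0.0]
width: 0.999
finger_force: 0.0
```

```bash
python3 - <<'E'
from h import *
s=robot.sense();R=Ro.from_quat(s["orientation"]).as_matrix();print(s["t"],s["ee_pos"],s["moment"],s["width"],np.degrees(np.arctan2(R[1,1],R[0,1])))
print(R.T@(np.array([.589,-.141,.24])-s["ee_pos"])*100)
E
```

```text
5.6 [0.6627 0.1165 0.2571] [-0.0505 -0.0368  0.0464] 0.9987075792867011 64.99110725333811
[ -4.1979 -26.4537   1.6241]
```

>>> {"api": "apply_moves", "payload": {"moves": [[[1,-1.5,0,-3],[3.5,-5,0,-8],[6,-9,0,-14],[8.5,-13,0,-20],[11,-17,0,-26],[12.8,-20,0,-32],[13.5,-21.4,0,-36],[13.5,-21.4,0,-36],[13.5,-21.4,0,-36]]]}}

```text
t: 6.5
ee_pos: [0.4487, -0.0201, 0.2527]
orientation: [-0.095, 0.995, 0.0, 0.0]
force: [0.6, 0.8, -0.3]
width: 1.003
finger_force: 0.0
```

```bash
python3 - <<'E'
from h import *
import cv2
im=robot.read_camera("scene")[:,:,::-1][160:310,190:390]
tp=robot.read_camera("top")[:,:,::-1][150:250,190:350]
cv2.imwrite("pics/c4.png",np.vstack([cv2.resize(im,(400,300),interpolation=2),cv2.resize(tp,(400,250),interpolation=2)])) if 0 else None
A=cv2.resize(im[0:75,0:75],(400,400),interpolation=2);B=cv2.resize(tp[20:70,110:160],(400,400),interpolation=2);
D=np.hstack([A,B]);E=np.hstack([cv2.resize(im[60:110,80:180],(400,200),interpolation=2),cv2.resize(tp[0:50,0:100],(400,200),interpolation=2)])
cv2.imwrite("pics/c4.png",np.vstack([D,E]))
s=robot.sense();R=Ro.from_quat(s["orientation"]).as_matrix();print(s["t"],s["ee_pos"],R)
E
```

```text
6.6 [ 0.449  -0.0197  0.2524] [[-0.9817 -0.1904 -0.0002]
 [-0.1904  0.9817 -0.0001]
 [ 0.0002 -0.0001 -1.    ]]
```

View pics/c4.png

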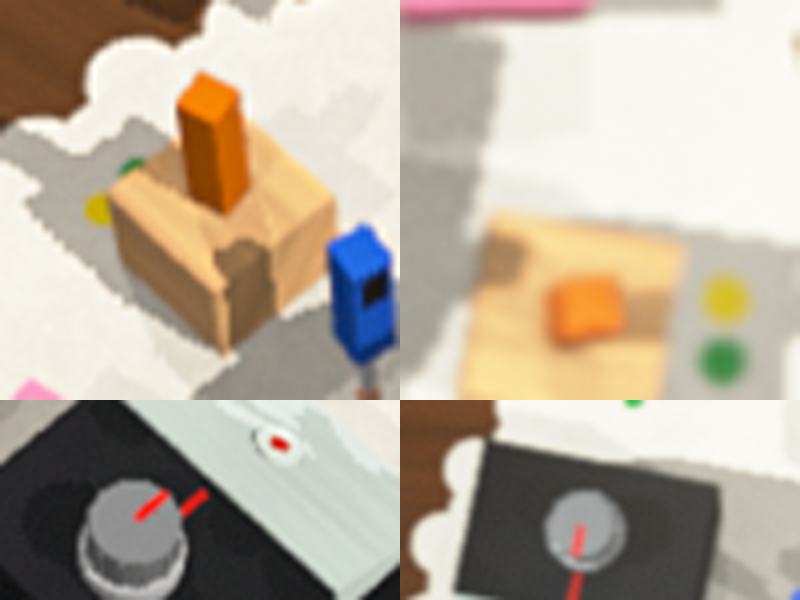

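The red stripe now lines up with the red line in both lower panels, so the cap is shut. The orange handle is the one in the wooden stand. In the left panel its top-face corners are at about (203,72), (240,88), (216,112) and (178,96).

```bash
python3 - <<'E'
from h import *
f=lambda x,y:w("scene",((x+.5)*75/400-.5+190,(y+.5)*75/400-.5+160),.142)
g=lambda x,y:w("top",((x+.5)/8-.5+300,(y+.5)/8-.5+170),.142)
P=np.array([f(203,72),f(240,88),f(216,112),f(178,96)]);print(P,P.mean(0))
e=np.roll(P,-1,0)-P;print(np.degrees(np.arctan2(e[:,1],e[:,0])),np.linalg.norm(e,axis=1))
f2=lambda x,y:w("scene",((x+.5)*75/400-.5+190,(y+.5)*75/400-.5+160),.062)
print("handle lower front edge",f2(225,213)[:2])
Q=np.array([g(555-400,282),g(618-400,275),g(626-400,330),g(568-400,345)]);print(Q.mean(0))
s=robot.sense();R=Ro.from_quat(s["orientation"]).as_matrix()
print(R.T@(np.array([.589,-.141,.24])-s["ee_pos"])*100)
E
```

```text
[[ 0.5823 -0.151   0.142 ]
 [ 0.5793 -0.1326  0.142 ]
 [ 0.5954 -0.1331  0.142 ]
 [ 0.5986 -0.1518  0.142 ]] [ 0.5889 -0.1421  0.142 ]
[ 99.1435  -1.8587 -80.0829 177.2663] [0.0186 0.0161 0.0189 0.0164]
handle lower front edge [ 0.5978 -0.1335]
[ 0.5895 -0.1404  0.142 ]
[-11.4374 -14.5704   1.2378]
```

>>> {"api": "apply_moves", "payload": {"moves": [[[-1,-1.3,0,1],[-3.5,-4.4,0,1],[-6,-7.6,0,1],[-8.5,-10.8,0,1],[-10.5,-13.4,0,1],[-11.4,-14.6,0.5,1],[-11.4,-14.6,2,1],[-11.4,-14.6,5,1],[-11.4,-14.6,8.5,1],[-11.4,-14.6,12,1],[-11.4,-14.6,14.5,1],[-11.4,-14.6,16,1],[-11.4,-14.6,16.6,1],[-11.4,-14.6,16.6,1],[-11.4,-14.6,16.6,1]]]}}

```text
t: 8.1
ee_pos: [0.5889, -0.142, 0.0877]
orientation: [-0.087, 0.996, -0.0, 0.001]
force: [-0.5, 0.4, -1.1]
width: 1.0
finger_force: 0.0
```

>>> {"api": "apply_moves", "payload": {"moves": [[[0,0,0,0],[0,0,0,0],[0,0,0,0],[0,0,0,0],[0,0,0,0],[0,0,0,0],[0,0,0,0],[0,0,0,0],[0,0,0,0],[0,0,0,0]]], "grip": 255}}

```text
t: 9.1
ee_pos: [0.5882, -0.1421, 0.0865]
orientation: [-0.087, 0.996, 0.0, 0.0]
force: [-0.2, -0.5, 0.1]
width: 0.252
finger_force: 29.8
```

>>> {"api": "apply_moves", "payload": {"moves": [[[0,0,-0.5,0],[0,0,-1.5,0],[0,0,-2.5,0],[0,0,-3.2,0],[0,0,-3.4,0],[0.3,0,-3.4,0],[0.6,0,-3.4,0],[0.9,0,-3.4,0],[1.2,0,-3.4,0],[1.5,0,-3.4,0],[1.5,0,-3.4,0]]]}}

```text
t: 10.2
ee_pos: [0.5746, -0.1443, 0.1209]
orientation: [-0.087, 0.996, -0.0, 0.002]
force: [5.2, 1.3, -1.6]
width: 0.251
finger_force: 30.0
```

```bash
python3 - <<'E'
from h import *
s=robot.sense();print(s["t"],s["ee_pos"],s["moment"],s["force"],s["width"],s["finger_force"])
E
```

```text
10.2 [ 0.5746 -0.1443  0.1209] [ 0.2484 -1.7024  0.0196] [ 5.2448  1.2769 -1.5733] 0.25121129862024016 30.000005001202226
```

>>> {"api": "apply_moves", "payload": {"moves": [[[0.3,0,0,0],[0.6,0,0,0],[0.9,0,0,0],[1.2,0,0,0],[1.5,0,0,0],[1.8,0,0,0],[2.1,0,0,0],[2.4,0,0,0],[2.6,0,0,0],[2.6,0,0,0],[2.6,0,0,0]]]}}

```text
t: 11.3
ee_pos: [0.5491, -0.1493, 0.1211]
orientation: [-0.087, 0.996, -0.0, 0.002]
force: [6.6, 0.8, -0.2]
width: 0.25
finger_force: 30.0
```

```bash
python3 - <<'E'
from h import *
import cv2
s=robot.sense();print(s["t"],s["ee_pos"],s["moment"],s["force"],s["width"],s["finger_force"])
im=robot.read_camera("scene")[:,:,::-1][140:240,190:290]
cv2.imwrite("pics/c5.png",cv2.resize(im,(600,600),interpolation=2))
E
```

```text
11.3 [ 0.5491 -0.1493  0.1211] [-0.0797 -1.6415 -0.0464] [ 6.6361  0.8175 -0.2451] 0.2504018579827636 29.999100782442838
```

View pics/c5.png

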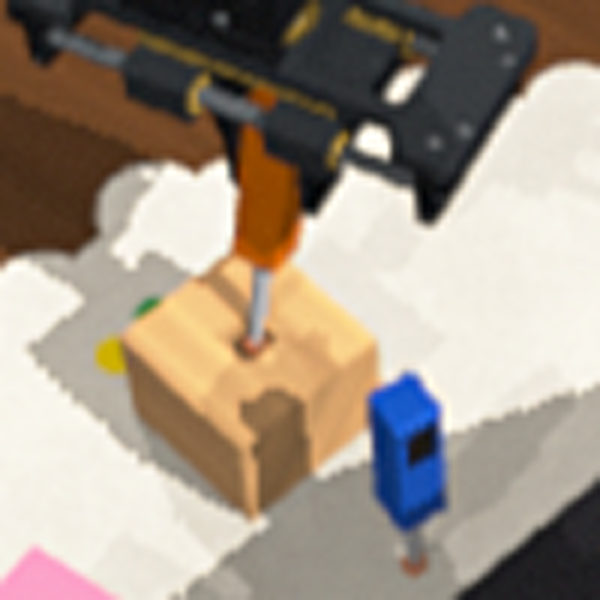

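>>> {"api": "apply_moves", "payload": {"moves": [[[0,0,-1,0],[0,0,-2.5,0],[0,0,-5,0],[0,0,-8,0],[0,0,-11,0],[0,0,-13,0],[0,0,-13,0],[0,0,-13,0],[0,0,-13,0]]]}}

```text
t: 12.25
ee_pos: [0.547, -0.149, 0.2491]
orientation: [-0.087, 0.996, 0.0, -0.001]
force: [-1.3, -0.7, -1.3]
width: 0.253
finger_force: 30.0
```

```bash
python3 - <<'E'
from h import *
import cv2
s=robot.sense();R=Ro.from_quat(s["orientation"]).as_matrix();p=s["ee_pos"];print(s["t"],p,s["force"],s["width"],s["finger_force"])
im=robot.read_camera("scene")[:,:,::-1];tp=robot.read_camera("top")[:,:,::-1]
G=p-.019*R[:,2]
o=[]
for a in (15,20,25,30):
    a=np.radians(a); d=-np.cos(a)*np.array([0,0,1])-np.sin(a)*R[:,0]
    T=G+.0955*d; B=G+.0435*d; print(np.degrees(a),T,pj("scene",T),pj("scene",B),pj("top",T))
c=pj("scene",T).astype(int);x0,y0=c-45;x0=max(x0,0);y0=max(y0,0);print(x0,y0)
cv2.imwrite("pics/c6.png",cv2.resize(im[y0:y0+75,x0:x0+100],(800,600),interpolation=2))
E
```

```text
12.25 [ 0.547  -0.149   0.2491] [-1.3198 -0.7208 -1.308 ] 0.2527282178480625 29.994619069620967
14.999999999999998 [ 0.5714 -0.1447  0.1758] [231.6272 162.8556] [232.917 145.17 ] [326.0097 213.4914]
20.0 [ 0.5792 -0.1433  0.1783] [229.8675 164.758 ] [232.0961 146.0218] [325.6322 210.7307]
25.0 [ 0.5868 -0.142   0.1815] [228.1211 166.4227] [231.2862 146.7546] [325.2899 208.031 ]
29.999999999999996 [ 0.5941 -0.1407  0.1853] [226.3998 167.8353] [230.493  147.3624] [324.9854 205.4093]
181 122
```

View pics/c6.png

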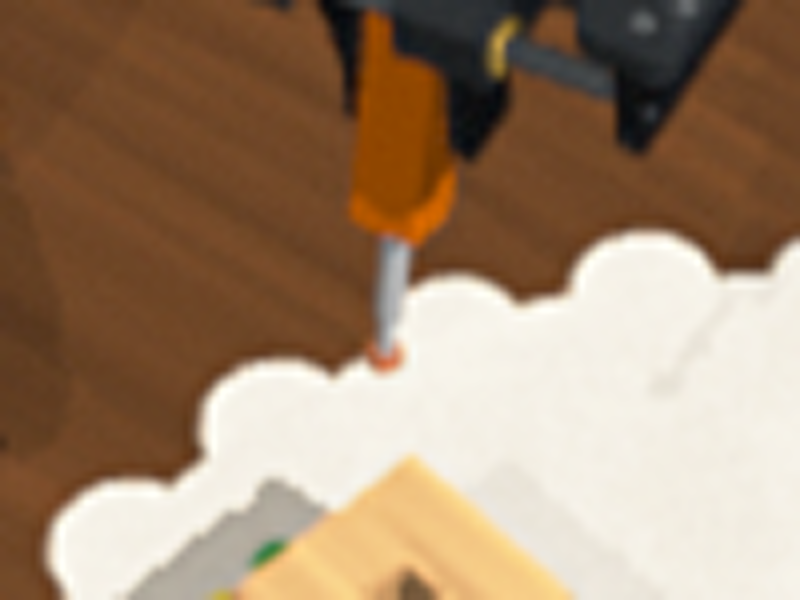

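>>> {"api": "apply_moves", "payload": {"moves": [[[0,1,0,1],[0,3.5,0,3],[0,6.5,0,5],[0,9.5,0,7],[-0.1,12.5,0,9],[-0.2,15.5,0,11],[-0.2,18.5,0,13],[-0.3,21.5,0.5,15],[-0.3,24.5,1,17],[-0.4,27,1.7,19],[-0.4,29,2.6,20],[-0.4,30,3.4,20],[-0.4,30,3.9,20],[-0.4,30,3.9,20],[-0.4,30,3.9,20]]]}}

```text
t: 13.85
ee_pos: [0.5001, 0.1455, 0.2117]
orientation: [0.088, 0.996, -0.0, 0.0]
force: [-0.4, -0.2, -1.5]
width: 0.248
finger_force: 30.0
```

```bash
python3 - <<'E'
from h import *
import cv2
s=robot.sense();R=Ro.from_quat(s["orientation"]).as_matrix();p=s["ee_pos"];print(s["t"],p,s["force"],s["moment"],R[:,0])
im=robot.read_camera("scene")[:,:,::-1];tp=robot.read_camera("top")[:,:,::-1]
G=p-.019*R[:,2]
for a in (20,25,30):
    a=np.radians(a); d=-np.cos(a)*np.array([0,0,1])-np.sin(a)*R[:,0]
    T=G+.0955*d; print(T,pj("scene",T),pj("top",T),pj("scene",G+.0435*d))
print("dot",pj("scene",[.547,.1388,.124]),pj("top",[.547,.1388,.124]))
A=im[200:250,315:365];B=tp[195:245,205:255]
cv2.imwrite("pics/c7.png",np.hstack([cv2.resize(x,(400,400),interpolation=2) for x in(A,B)]))
E
```

```text
13.85 [0.5001 0.1455 0.2117] [-0.363  -0.1842 -1.494 ] [ 0.0285 -0.0273  0.0309] [-0.9845  0.1753 -0.0002]
[0.5322 0.1398 0.1409] [344.2534 222.3946] [228.573  226.1138] [352.2637 206.1587]
[0.5398 0.1384 0.1441] [342.0189 223.778 ] [228.975  223.5142] [351.2346 206.772 ]
[0.5471 0.1371 0.148 ] [339.8893 224.9422] [229.3357 220.9979] [350.2615 207.2764]
dot [339.4922 230.5843] [229.5829 221.3638]
```

View pics/c7.png

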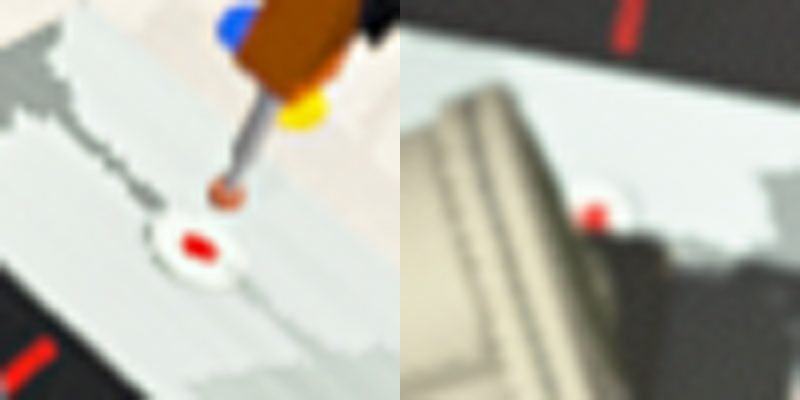

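>>> {"api": "apply_moves", "payload": {"moves": [[[-0.2,0,0.4,0],[-0.4,0,0.8,0],[-0.6,0,1.3,0],[-0.7,0,1.6,0],[-0.8,0,1.8,0],[-0.8,0,1.8,0],[-0.8,0,1.8,0]]]}}

```text
t: 14.65
ee_pos: [0.5073, 0.1456, 0.1935]
orientation: [0.087, 0.996, -0.0, -0.0]
force: [-3.0, -0.3, 0.4]
width: 0.247
finger_force: 30.0
```

```bash
cat > f.py <<'E'
from h import *
F=[];M=[]
for i in range(4):
    robot.read_camera("scene");s=robot.sense();F.append(s["force"]);M.append(s["moment"])
p=s["ee_pos"];R=Ro.from_quat(s["orientation"]).as_matrix();n=np.array([-.416,.075,.906])
print(s["t"],p,np.mean(F,0),np.std(F,0),"n-force",np.mean(F,0)@n,np.mean(M,0))
a=np.radians(24.5);T=p-.019*R[:,2]+.0955*(-np.cos(a)*np.array([0,0,1])-np.sin(a)*R[:,0])
print("tip if unsprung",T,"rel. spot along n",(T-[.547,.1388,.124])@n)
E
python3 f.py
```

```text
14.85 [0.5075 0.1456 0.1937] [-1.7804 -0.3179  0.5114] [0.2368 0.5853 0.3061] n-force 1.1801252635847277 [-0.0907  0.5727 -0.0314]
tip if unsprung [0.5465 0.1388 0.1258] rel. spot along n 0.0018375137559464047
```

```bash
python3 - <<'E'
from h import *
import cv2
im=robot.read_camera("scene")[:,:,::-1]
cv2.imwrite("pics/c8.png",cv2.resize(im[190:250,305:385],(800,600),interpolation=2))
E
```

```text
(no output)
```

View pics/c8.png

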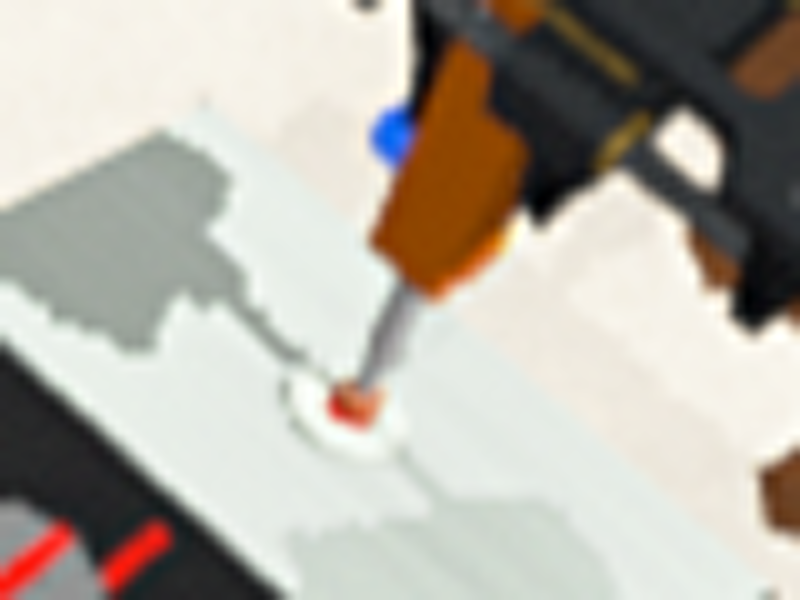

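>>> {"api": "apply_moves", "payload": {"moves": [[[0.2,0,-0.4,0],[0.35,0,-0.8,0],[0.2,0,-0.9,0],[0.1,0,-0.7,0],[-0.05,0,-0.4,0],[-0.15,0,-0.2,0],[-0.22,0,0,0],[-0.27,0,0.1,0],[-0.27,0,0.1,0],[-0.27,0,0.1,0]]]}}

```text
t: 15.9
ee_pos: [0.51, 0.1451, 0.1925]
orientation: [0.087, 0.996, 0.0, -0.0]
force: [-3.3, -0.6, 1.4]
width: 0.252
finger_force: 30.0
```

```bash
python3 f.py; python3 - <<'E'
from h import *
import cv2
im=robot.read_camera("scene")[:,:,::-1]
cv2.imwrite("pics/c9.png",cv2.resize(im[190:250,305:385],(800,600),interpolation=2))
E
```

```text
16.1 [0.51   0.1451 0.1926] [-2.678   0.2141  0.8983] [0.4509 0.2103 0.2061] n-force 1.9439721183930194 [0.0063 0.6457 0.0024]
tip if unsprung [0.549  0.1383 0.1246] rel. spot along n -0.0003047983027230956
```

View pics/c9.png

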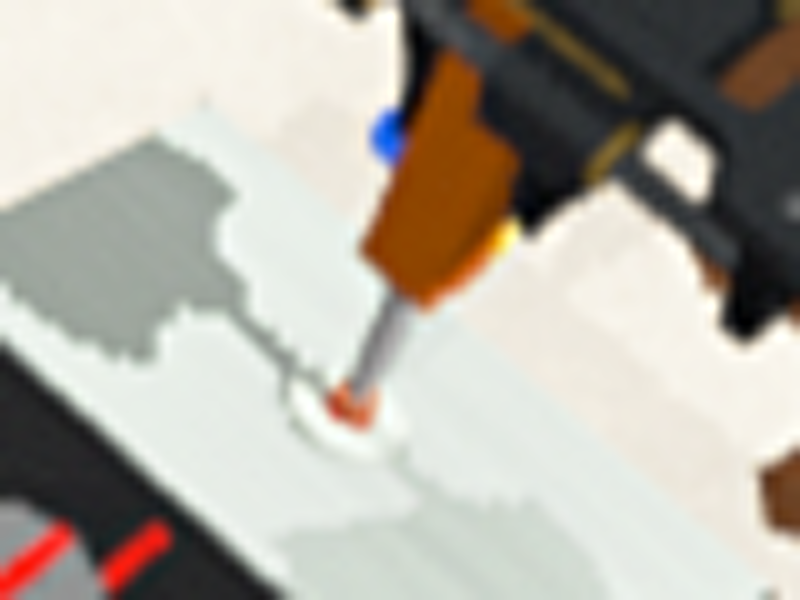

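```bash
python3 - <<'E'
from h import *
import cv2
from scipy.optimize import minimize
s=robot.sense();R=Ro.from_quat(s["orientation"]).as_matrix();G=s["ee_pos"]-.019*R[:,2]
im=cv2.imread("pics/c9.png");hsv=cv2.cvtColor(im,cv2.COLOR_BGR2HSV)
m=((hsv[...,0]<22)&(hsv[...,1]>150)&(hsv[...,2]>90)).astype(np.uint8)
m[:175]=0;m[330:]=0;m[:,:340]=0;m[:,530:]=0
ys,xs=np.nonzero(m);print(m.sum(),xs.min(),xs.max(),ys.max())
def hull(a,sl,du,dv):
    u=np.cos(a)*np.array([0,0,1])+np.sin(a)*R[:,0];v=np.cross(R[:,1],u)
    P=[(pj("scene",G+(k-sl)*u+.011*(i*R[:,1]+j*v))-[305,190]+.5)*10-.5+[du,dv] for k in(-.0435,.0365) for i in(-1,1) for j in(-1,1)]
    q=np.zeros_like(m);cv2.fillConvexPoly(q,cv2.convexHull(np.array(P,np.float32)).astype(np.int32),1);q[:175]=0;q[:,530:]=0;return q
for a in range(5,46,5):
    best=max(((lambda q:(q&m).sum()/(q|m).sum())(hull(np.radians(a),sl,du,dv)),sl,du,dv) for sl in np.arange(-.004,.009,.002) for du in(-10,-5,0,5,10) for dv in(-10,-5,0,5,10))
    print(a,best)
E
```

```text
13569 365 512 304
5 (np.float64(0.6341116876698789), np.float64(0.008), -10, 0)
10 (np.float64(0.7479166666666667), np.float64(0.008), -10, -10)
15 (np.float64(0.8244043945191951), np.float64(0.008), -10, 0)
20 (np.float64(0.8542005067896823), np.float64(0.006), -10, -10)
25 (np.float64(0.8591087389878465), np.float64(0.002), -10, 0)
30 (np.float64(0.8501308482798239), np.float64(-0.002), -10, 10)
35 (np.float64(0.8408863294942414), np.float64(0.004), 10, -10)
40 (np.float64(0.8345728391975501), np.float64(0.002), 10, -5)
45 (np.float64(0.8238485726616931), np.float64(0.002), 10, -5)
```

```bash
python3 f.py; python3 -c "
from cell import robot
print(robot.job_done())"
```

```text
16.35 [0.5101 0.1451 0.1925] [-2.8243 -0.3548  0.5489] [0.1244 0.3529 0.2906] n-force 1.6455835495495958 [ 0.0366  0.7685 -0.0349]
tip if unsprung [0.5491 0.1382 0.1246] rel. spot along n -0.00040322607780239866
the job is handed in; nothing more can be done
None
```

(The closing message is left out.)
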